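# Free the pawl and lower the carrier arm of the candle-dipping lift

## Task

The empty carrier arm of the candle-dipping lift stands raised, held up by the pawl in its toothed quadrant. Press the thumb plate of the pawl down until the pawl tips over and stays clear of the teeth, then push the arm all the way down with your fingertips until it lies level on its rubber stop, and leave both that way. Do not lift the arm, and leave the candle, the pot and the wrench where they are.

Things in the scene. Friction and masses are not known exactly. Their poses are not given: they have to be found in the camera images.
- stand: Fixed dark steel stand: base plate 340 x 130 x 12 mm, cheek plates, stop post. Origin: on the bench, below the arm's pivot. x: level, the way the arm reaches out (roughly to the robot's left, +-0.35 rad); y: level, parallel to both pivots; z up. In its frame, mm: base plate x -140 to 200, arm's pivot (0, 0, 100), pawl's pivot (-76, 0, 154), rubber stop (130, 0, 92).
- carrier (a joint): Carrier arm: steel bar 16 mm deep, reaching 276 mm from its pivot to a 180 mm hooked cross-bar; toothed quadrant (radius 62) over the pivot. Value: angle above level, rad; 0 = level on its stop; starts 0.45 to 0.75. Stiff pivot: stays where left, takes 2 to 8 N down at the push plate. With the pawl in it goes down by at most one tooth (0.18).
- push_plate (a point): Centre of the top face of the arm's push plate: bare aluminium, 60 mm along the arm x 50 mm wide, 200 mm out from the pivot, 14 mm above the arm's centre line. x along the arm outwards, z square to the plate; it tilts with the arm. At arm angle q, in the stand's frame (mm): x = 200 cos q - 14 sin q, y = 0, z = 100 + 200 sin q + 14 cos q.
- pawl (a joint): Throw-over pawl, a rocker: steel nose over the teeth, black thumb plate at the other end, round steel weight (28 mm across) above its pivot. Value, rad: 0 = fully in, about 0.1 resting on a tooth; grows as the thumb plate goes down; tips over near 0.3, then falls by itself to its stop at 0.6 and stays there, clear of the teeth. Under 3 N to move.
- thumb_plate (a point): Centre of the top face of the pawl's black thumb plate, 40 mm long (stand's x) x 46 mm wide. At pawl angle k, in the stand's frame (mm): x = -76 - 56 cos k - 16 sin k, y = 0, z = 154 - 56 sin k + 16 cos k, so it goes down about 34 mm in all. Axes like the stand's at k = 0. Free air above it, and below over its travel.
- candle: A loose cream pillar candle standing on the bench, 60 mm across, 90 mm tall. Origin: centre of its underside. A bystander.
- pot: A loose steel mug-like pot, 84 mm across, 85 mm tall, handle on one side. Origin: centre of its underside. A bystander.
- wrench: A loose steel wrench lying flat, 160 mm long. Origin: under its middle; x along it. A bystander.

How it is judged:
By the outcome, as a careful person would: the job done as asked, in the order asked, and still so for the second after the job is handed in, with the robot touching nothing.
It also fails if it takes over 40 s, if anything falls off the work surface, if the arm or the gripper's body presses on something with over 40 N, if the wrist force passes 120 N, or if a joint passes its speed limit or range.

## Robot

A 6-joint arm with a two-finger parallel gripper is mounted at the origin on the work surface. World frame = base frame: x ahead of the robot, y to its left, z up, the work surface at z = 0. Lengths are in mm, angles in rad, forces in N, time in s.
With the tool pointing down it reaches from about 275 to 825 mm from the base axis. Payload 5.2 kg.
Tool frame: the origin (TCP) lies midway between the tips of the shut fingers; the grasp point (between the pads) lies 19 mm behind it; z points along the fingers, y is the line along which they close (so a half turn about z gives the same grasp; the last joint's range is limited). The gripper opens to 93 mm and grips with 3 to 60 N. Pads are 15 mm wide; open, the fingers measure 128 mm over their backs; the gripper's body (75 mm by 188 mm) begins 65 mm behind the grasp point.
Start: joints at [0.95, 0.259, 1.535, -0, 1.348, -0.203], TCP at [223.142, 502.705, 183.053] pointing down, gripper open.
Joint ranges: [-3.14, 3.14], [-0.91, 2.08], [0.19, 2.58], [-1.22, 4.36], [0.22, 2.71], [-3.12, 3.12]. Speed limits (rad/s): [2.57, 2.57, 3.14, 3.14, 3.14, 3.14].

## Interface

Orientations are given as a 3x3 rotation matrix whose columns are the frame's x, y, z axes.
In Python, from bench import manip gives the robot as it stands. The module is installed in compiled form; this text tells all that it offers.
- The arm moves only by the tool send_rows, never from a script. Its argument "steps" is a list of rows, each a list of 5 numbers: the shift along the tool's x, y, z in cm, then the turn about the tool's z in degrees, then the finger opening in cm, from 0 to 9.3. In form: [[x, y, z, turn, fingers], ...]. A call has 1 to 5 rows; each row is the pose to reach, as a shift and turn from the pose commanded when the call began, along the tool's axes at that moment; what a row does not reach only later rows make up. A row lasts 1/8 s, in which the tool goes at most 62.5 mm and 10.7 degrees, less where a joint would pass 70% of its speed; a pose out of reach is approached as far as the arm can. A call with a gripper value outside its range is refused whole. The fingers move at their own pace and stop on an object; "force" is the grip in N (left out, the last holds). Time passes only in rows, so rows that repeat a pose let the fingers close. It gives the time, the measured TCP pose, the force, the opening and the grip force at its end, in the units of the state.
- manip.state(): the state, without advancing time (a new reading comes with each control period).
- manip.camera(name): name is "scene" or "top"; returns the picture (400x640x3 uint8, red, green, blue); there is no depth.
- manip.camera_info(name): a dict with "vertical_fov" (degrees; the focal length in pixels is half the picture's height over the tangent of half this angle, whatever the lens; pixels are square), "cx", "cy" (the principal point, pixels), "xyz" and "attitude" of the camera in the world. Camera axes: x right, y up, looking along -z (the intrinsics and any distortion apply to the point x, -y, -z); pixel columns grow to the right and rows downward; lengths in mm; the calibration is good to about 2 mm. A picture is of the moment at which its call begins. camera_info takes no time and is no camera call.
- manip.sign_off(): hands the job in; it is judged then, once.
The state is a dict: "t": time; "joints": joint angles; "qd": joint speeds; "effort": joint torques, N m; "tool_pos": TCP position; "eef_rot": TCP orientation; "wrist_force": force on the tool from outside, world axes, zero at the start; "wrist_torque": the same for the moment, N m; "width": finger opening in mm; "finger_force": force on a finger pad.
Only numpy, scipy, OpenCV 4.12 (cv2) and the standard library are available. Lean on these libraries where they do the work, as an engineer would, in place of code of your own. Each camera call takes 0.05 s, during which the arm holds its last target. There are 200 camera calls.

## Working session

There is one attempt and no reset: what is moved stays moved. The work goes in short steps, Python scripts to look and compute and a tool call to move; the robot and the scene stay as the last step left them, time stands still between calls to the robot, and variables do not carry over. Pictures are saved under pics/ and viewed, at most 10 in all, crops included, and the job is handed in when it is done.

Besides the shell and the picture viewer there is one more tool, called after ">>>" by a JSON object that holds its "api" and its "payload". send_rows: Moves the arm, as the interface text tells. Its arguments: {"type":"object","properties":{"steps":{"type":"array","items":{"type":"array","items":{"type":"number"}}},"force":{"type":"number"}},"required":["steps"]}

```bash
mkdir -p pics; cat > h.py <<'E'
import numpy as np,cv2
from bench import manip
def snap(n,f):
    im=manip.camera(n); cv2.imwrite('pics/'+f,im[:,:,::-1]); return im
E
python3 - <<'E'
from h import *
for n in('scene','top'):
    snap(n,n+'0.png'); print(manip.camera_info(n))
s=manip.state();print(s['t'],s['tool_pos'],s['eef_rot'])
E
```

```text
{'vertical_fov': 48.6674062084586, 'cx': 323.2577491669593, 'cy': 201.73348976590285, 'xyz': array([968.98383271, 139.08643056, 727.6026768 ]), 'attitude': array([[-0.30201245, -0.77116921,  0.56043424],
       [ 0.95326343, -0.24972288,  0.17008031],
       [ 0.00879255,  0.58560783,  0.81054682]])}
{'vertical_fov': 54.93899635817536, 'cx': 321.86916591484874, 'cy': 207.3751222499554, 'xyz': array([421.91829125,  19.68000056, 877.33330188]), 'attitude': array([[-1.05485921e-03,  9.77463872e-01, -2.11100132e-01],
       [-9.99979633e-01,  2.97704056e-04,  6.37532849e-03],
       [ 6.29449864e-03,  2.11102557e-01,  9.77443650e-01]])}
0.1 [222.84798247 502.25134592 182.32816866] [[-9.13972909e-01  4.05774163e-01 -9.22474806e-04]
 [ 4.05775095e-01  9.13972005e-01 -1.32113875e-03]
 [ 3.07032178e-04 -1.58180233e-03 -9.99998702e-01]]
```

View pics/scene0.png

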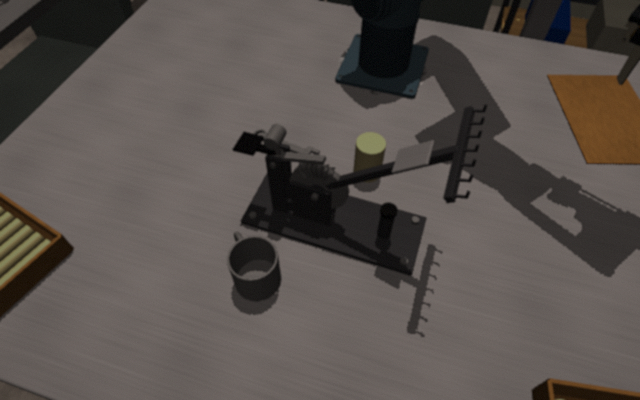

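View pics/top0.png

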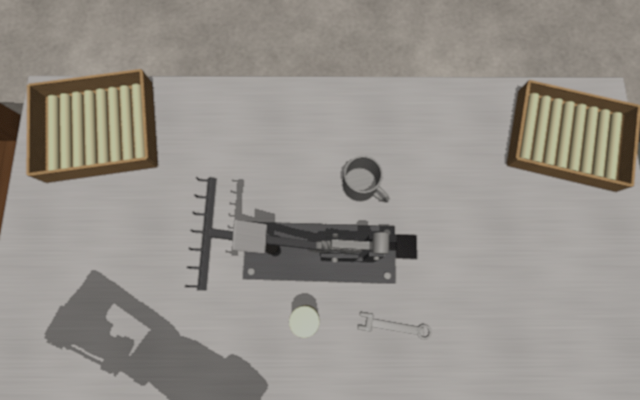

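The thumb plate is near (248,143) in the scene view and (406,246) in the top view. The push plate is near (413,156) and (250,236). The base plate's near edge in the top view runs from (243,281) to (395,283). I'll triangulate these points.

```bash
cat >> h.py <<'E'
def ray(n,u,v):
    i=manip.camera_info(n); f=200/np.tan(np.radians(i['vertical_fov'])/2)
    d=i['attitude']@np.array([(u-i['cx'])/f,-(v-i['cy'])/f,-1]); return i['xyz'],d/np.linalg.norm(d)
def plane(n,u,v,z):
    o,d=ray(n,u,v); return o+d*(z-o[2])/d[2]
def tri(a,b):
    o1,d1=ray('scene',*a);o2,d2=ray('top',*b)
    t=np.linalg.lstsq(np.c_[d1,-d2],o2-o1,rcond=None)[0]
    p,q=o1+d1*t[0],o2+d2*t[1]; return (p+q)/2,np.linalg.norm(p-q)
E
python3 - <<'E'
from h import *
np.set_printoptions(precision=1,suppress=True)
for k,a,b in(('thumb',(248,143),(406,246)),('push',(413,156),(250,236))): print(k,*tri(a,b))
for p in((243,279),(395,283),(396,226)): print('base top',plane('top',*p,12))
for p in((243,221),(410,271),(426,217)): print('base scene',plane('scene',*p,12))
for n,box in(('top',(170,160,450,350)),('scene',(200,90,500,350))):
    x0,y0,x1,y1=box
    im=cv2.imread(f'pics/{n}0.png')[y0:y1,x0:x1]
    k=2.8 if n=='top' else 2.3
    im=np.clip(im.astype(float)*2,0,255).astype('uint8')
    cv2.imwrite(f'pics/{n}c.png',cv2.resize(im,None,fx=k*0.999,fy=k,interpolation=cv2.INTER_CUBIC))
E
```

```text
thumb [ 502.1 -140.3  166.9] 0.6858317065939172
push [510.8 136.5 238.6] 1.9129651700098411
base top [446.8 188.5  12. ]
base top [ 437.9 -147.4   12. ]
base top [ 565.4 -155.    12. ]
base scene [ 565.7 -144.7   12. ]
base scene [572.5 183.6  12. ]
base scene [447.4 190.9  12. ]
```

View pics/topc.png

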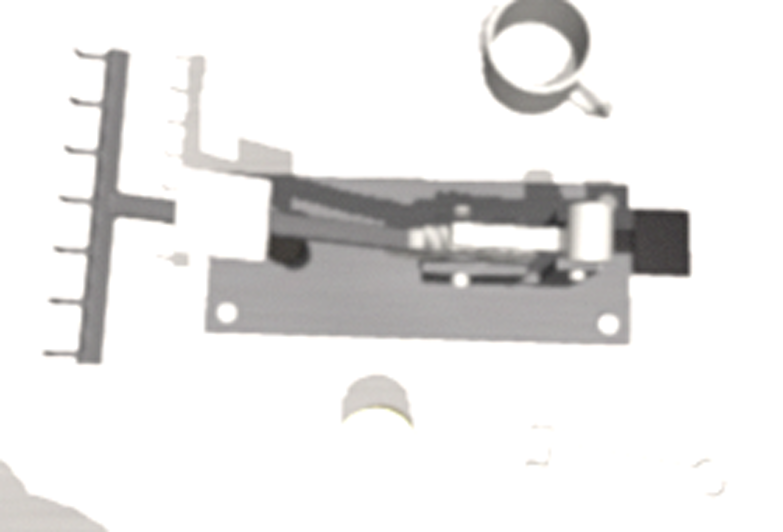

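View pics/scenec.png

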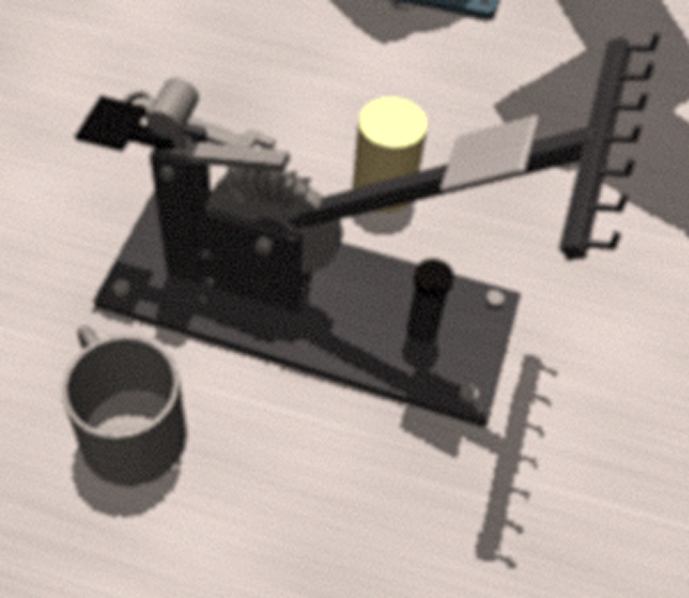

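Thumb (502,-140,167) and push plate (511,137,239) agree with the base plate: stand origin about (505,-11), yaw about 1.544, giving q of about 0.68 and k of about 0.1. I'll raise the tool, shut the fingers and move above the thumb plate.

>>> {"api": "send_rows", "payload": {"steps": [[0,0,-5,0,0],[0,0,-10,0,0],[0,0,-15,0,0],[-10,-9,-15,10,0],[-15,-14,-15,20,0]], "force": 20}}

```text
t: 0.72
tool_pos: [273.0, 387.1, 333.1]
eef_rot: [[-0.718, 0.696, 0.001], [0.696, 0.718, 0.0], [-0.0, 0.0, -1.0]]
wrist_force: [1.2, -0.8, 0.7]
width: 47.6
finger_force: 0.0
```

```bash
cat > rel.py <<'E'
import sys
from h import *
# target world x y z, prints tool-frame cm shift and turn to stand yaw
s=manip.state();R=s['eef_rot'];p=s['tool_pos']
t=np.array([float(a) for a in sys.argv[1:4]])
a=np.degrees(np.arctan2(R[1,1],R[0,1]))
print('t',s['t'],'p',p.round(1),'F',s['wrist_force'].round(1),'w',s['width'],'\nshift cm',(R.T@(t-p)/10).round(2),'turn',round((a+1.5),1),'z',R[:,2].round(3),'qd',abs(s['qd']).max().round(3))
E
python3 rel.py 502 -145 300
```

```text
t 0.725 p [273.  387.1 333.1] F [ 1.2 -0.8  0.7] w 47.590741633445894 
shift cm [-53.49 -22.23   3.32] turn 47.4 z [ 0.001  0.    -1.   ] qd 0.993
```

>>> {"api": "send_rows", "payload": {"steps": [[-6,-2,0,10,0],[-12,-5,0,20,0],[-18,-7,0,30,0],[-24,-10,0,40,0],[-30,-12,0,47,0]]}}

```text
t: 1.35
tool_pos: [400.4, 101.5, 333.0]
eef_rot: [[0.021, 1.0, 0.0], [1.0, -0.021, 0.0], [0.0, 0.0, -1.0]]
wrist_force: [1.7, 0.1, -0.1]
width: 1.4
finger_force: 0.0
```

>>> {"api": "send_rows", "payload": {"steps": [[0,0,0,0,0]]}}

```text
t: 1.48
tool_pos: [401.7, 99.4, 332.3]
eef_rot: [[0.025, 1.0, -0.001], [1.0, -0.025, -0.001], [-0.001, -0.001, -1.0]]
wrist_force: [-0.1, 0.5, -0.7]
width: 0.2
finger_force: 0.0
```

```bash
python3 rel.py 502 -145 220
```

```text
t 1.475 p [401.7  99.4 332.3] F [-0.1  0.5 -0.7] w 0.23055049837802188 
shift cm [-24.16  10.66  11.24] turn 0.1 z [-0.001 -0.001 -1.   ] qd 0.094
```

>>> {"api": "send_rows", "payload": {"steps": [[-6,2.7,0,0,0],[-12,5.3,0,0,0],[-18,8,0,0,0],[-24.2,10.7,0,0,0],[-24.2,10.7,4,0,0]]}}

```text
t: 2.1
tool_pos: [506.1, -143.1, 294.0]
eef_rot: [[0.017, 1.0, 0.004], [1.0, -0.017, -0.003], [-0.002, 0.004, -1.0]]
wrist_force: [-0.4, 0.5, 0.5]
width: 0.8
finger_force: 0.0
```

>>> {"api": "send_rows", "payload": {"steps": [[0,0,5,0,0],[0,0,9,0,0],[0,0,9.8,0,0],[0,0,9.8,0,0]]}}

```text
t: 2.6
tool_pos: [503.8, -139.5, 195.7]
eef_rot: [[0.015, 1.0, 0.0], [1.0, -0.015, 0.0], [0.0, 0.0, -1.0]]
wrist_force: [0.2, 0.3, 1.2]
width: 0.3
finger_force: 0.0
```

```bash
python3 rel.py 502 -145 150; python3 - <<'E'
from h import *
im=np.vstack([snap('scene','s1.png')[60:260,180:480],snap('top','t1.png')[150:350,170:470]])
im=np.clip(im[:,:,::-1].astype(float)*1.8,0,255).astype('uint8')
cv2.imwrite('pics/c1.png',cv2.resize(im,None,fx=1.5,fy=1.5))
E
```

```text
t 2.6 p [ 503.8 -139.5  195.7] F [0.2 0.3 1.2] w 0.28915148500128696 
shift cm [-0.55 -0.18  4.57] turn 0.6 z [ 0.  0. -1.] qd 0.038
```

View pics/c1.png

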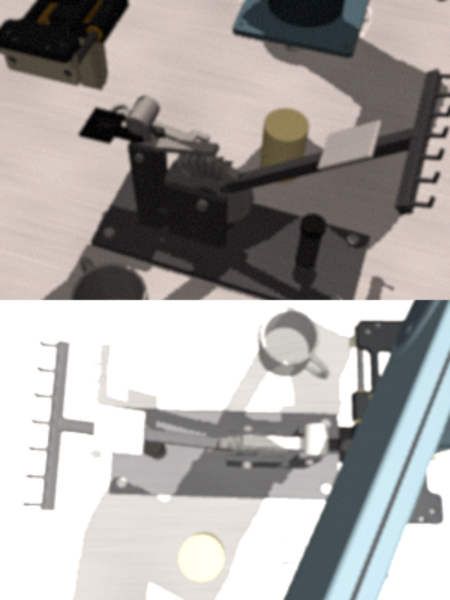

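```bash
python3 - <<'E'
from h import *
def proj(n,P):
    i=manip.camera_info(n); f=200/np.tan(np.radians(i['vertical_fov'])/2)
    c=i['attitude'].T@(np.array(P)-i['xyz']); return i['cx']-f*c[0]/c[2],i['cy']+f*c[1]/c[2]
print(proj('scene',(503.8,-139.5,195.7)),proj('scene',(502,-142,165)))
im=np.clip(cv2.imread('pics/s1.png')[80:180,190:320].astype(float)*2.2,0,255).astype('uint8')
cv2.imwrite('pics/c2.png',cv2.resize(im,None,fx=4,fy=4,interpolation=cv2.INTER_CUBIC))
E
```

```text
(np.float64(245.63039033349975), np.float64(131.84378497788094)) (np.float64(247.0804211846583), np.float64(143.47001458484755))
```

View pics/c2.png

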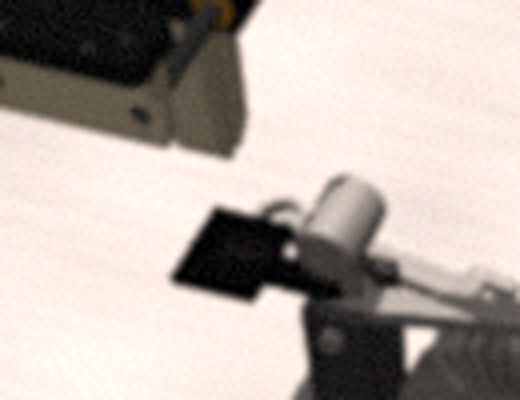

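```bash
python3 - <<'E'
from h import *
def proj(n,P):
    i=manip.camera_info(n); f=200/np.tan(np.radians(i['vertical_fov'])/2)
    c=i['attitude'].T@(np.array(P)-i['xyz']); return np.array((i['cx']-f*c[0]/c[2],i['cy']+f*c[1]/c[2]))
im=np.clip(cv2.imread('pics/s1.png').astype(float)*2.2,0,255).astype('uint8')
k=5;x0,y0=160,40
im=cv2.resize(im[y0:160,x0:300],None,fx=k,fy=k,interpolation=cv2.INTER_CUBIC)
T=np.array((503.8,-139.5,195.7))
def dot(P,c): cv2.circle(im,tuple(int(v) for v in (proj('scene',P)-(x0,y0)+.5)*k),4,c,-1)
for dx in(-18,18):
  for dy in(-7.5,7.5):
    for dz in (0,60): dot(T+(dx,dy,dz),(0,0,255))
for dx in(-94,94):
  for dy in(-37,37): dot(T+(dx,dy,84),(0,255,0))
dot((502,-142,165),(255,0,0))
cv2.imwrite('pics/c3.png',im)
E
```

```text
(no output)
```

View pics/c3.png

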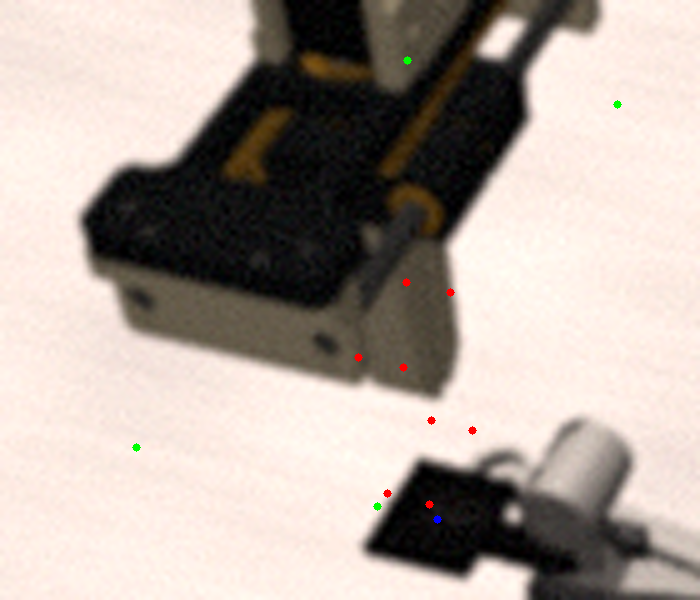

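```bash
python3 - <<'E'
from h import *
def proj(n,P):
    i=manip.camera_info(n); f=200/np.tan(np.radians(i['vertical_fov'])/2)
    c=i['attitude'].T@(np.array(P)-i['xyz']); return np.array((i['cx']-f*c[0]/c[2],i['cy']+f*c[1]/c[2]))
print('base',proj('scene',(0,0,0)),proj('scene',(0,0,20)))
T=np.array((503.8,-139.5,195.7))
for up in(0,30,60): print(up,[proj('top',T+(dx,dy,84+up+20)).round() for dx in(-94,94) for dy in(-37,37)])
# triangulate tip between views: fresh pictures
snap('scene','s2.png');snap('top','t2.png')
d=[np.abs(cv2.imread(f'pics/{n}1.png').astype(int)-cv2.imread(f'pics/{n}2.png')).mean() for n in'st'];print('change',d,manip.state()['t'],manip.state()['tool_pos'])
a=np.clip(cv2.imread('pics/s2.png')[:200,150:450].astype(float)*2,0,255);b=np.clip(cv2.imread('pics/t2.png')[130:330,340:640].astype(float)*1.6,0,255)
for dx in(-94,94):
  for dy in(-37,37):
    u=proj('top',T+(dx,dy,104))-(340,130); cv2.circle(b,(int(u[0]),int(u[1])),2,(0,255,0),-1)
cv2.imwrite('pics/c4.png',cv2.resize(np.hstack([a,b]).astype('uint8'),None,fx=1.33,fy=1.33) if 0 else cv2.resize(np.vstack([a,b]).astype('uint8'),None,fx=1.49,fy=1.49))
E
```

```text
base [382.02135506  65.63191059] [382.92500079  59.15429515]
0 [array([453., 299.]), array([403., 299.]), array([445., 176.]), array([397., 175.])]
30 [array([461., 299.]), array([407., 299.]), array([451., 170.]), array([401., 170.])]
60 [array([469., 300.]), array([413., 300.]), array([458., 163.]), array([406., 163.])]
change [np.float64(1.56377734375), np.float64(0.99589453125)] 2.8 [ 504.52585585 -140.56876638  196.93622731]
```

View pics/c4.png

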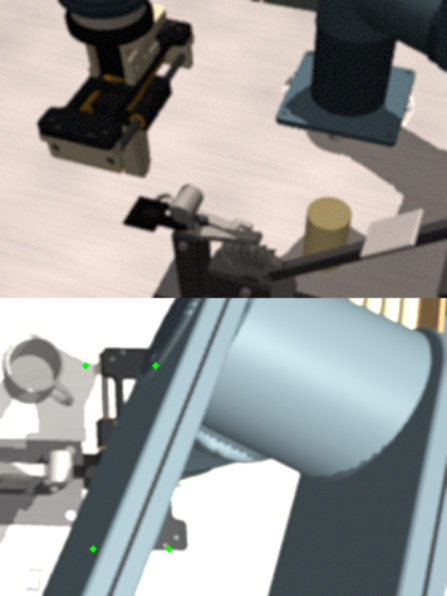

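The view from the scene camera and from above both show the gripper about 55 mm higher than my model from the reported TCP, and the base and stand match the calibration. I'll descend in small steps, watching force and pictures, to find out which is right.

>>> {"api": "send_rows", "payload": {"steps": [[-0.3,-0.2,1,0,0],[-0.3,-0.2,2,0,0],[-0.3,-0.2,2.5,0,0],[-0.3,-0.2,2.5,0,0]]}}

```text
t: 3.3
tool_pos: [500.9, -143.1, 169.3]
eef_rot: [[0.017, 1.0, -0.001], [1.0, -0.017, 0.001], [0.001, -0.001, -1.0]]
wrist_force: [0.2, 0.9, 0.5]
width: 0.7
finger_force: 0.0
```

>>> {"api": "send_rows", "payload": {"steps": [[0,0,0.5,0,0],[0,0,1,0,0],[0,0,1,0,0]]}}

```text
t: 3.68
tool_pos: [501.0, -143.1, 159.6]
eef_rot: [[0.016, 1.0, -0.001], [1.0, -0.016, 0.0], [0.0, -0.001, -1.0]]
wrist_force: [-0.6, 0.4, 0.6]
width: 0.6
finger_force: 0.0
```

```bash
cat > look.py <<'E'
import sys
from h import *
s=manip.state(); print(s['t'],s['tool_pos'],s['wrist_force'],s['wrist_torque'])
n=sys.argv[1]
a=np.clip(snap('scene',f's{n}.png')[50:250,180:500].astype(float)[:,:,::-1]*2,0,255).astype('uint8')
cv2.imwrite(f'pics/L{n}.png',cv2.resize(a,None,fx=2.5,fy=2.5,interpolation=cv2.INTER_CUBIC))
E
python3 look.py 5
```

```text
3.675 [ 501.0453192  -143.1013456   159.55493692] [-0.58570185  0.36965666  0.56786916] [-0.09486713  0.11440331 -0.06111714]
```

View pics/L5.png

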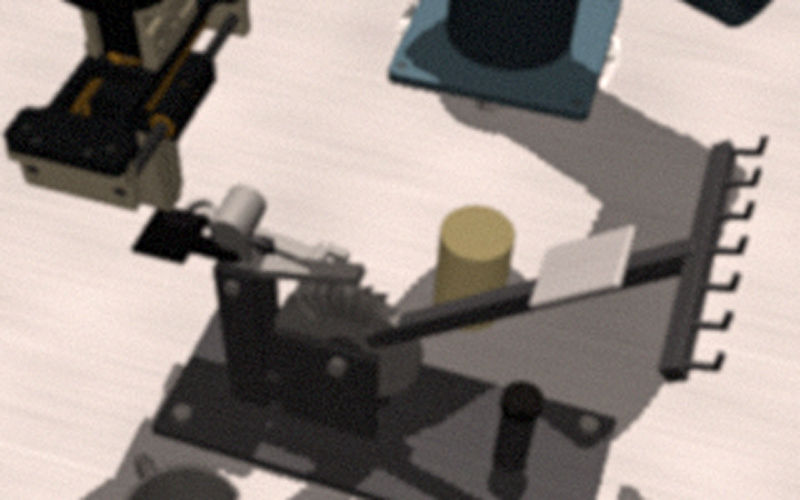

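```bash
python3 - <<'E'
from h import *
print('body corner at tcp(504,-140,196):',tri((225,101),(407,163)))
for z in(160,190,217): print(z,plane('scene',246,133,z))
E
```

```text
body corner at tcp(504,-140,196): (array([ 599.76751835, -104.48723954,  352.8332659 ]), np.float64(2.6129464688222903))
160 [ 475.01524939 -156.42883978  160.        ]
190 [ 501.12340234 -140.80971311  190.        ]
217 [ 524.62073999 -126.7524991   217.        ]
```

The visible body corner is correct in x and y but about 40–50 mm high, and the reported pose shows no contact at z=160. The tips are still above the plate, so I'll keep going down gently and feel for contact.

>>> {"api": "send_rows", "payload": {"steps": [[0,0,0.4,0,0],[0,0,0.8,0,0],[0,0,1.2,0,0],[0,0,1.5,0,0],[0,0,1.5,0,0]]}}

```text
t: 4.35
tool_pos: [501.2, -143.2, 144.7]
eef_rot: [[0.016, 1.0, -0.001], [1.0, -0.016, 0.0], [0.0, -0.001, -1.0]]
wrist_force: [-0.6, 0.9, 0.2]
width: 0.5
finger_force: 0.0
```

```bash
python3 look.py 6; python3 - <<'E'
from h import *
# dark thumb plate blob in scene pictures
for n in('scene0','s5','s6'):
    g=cv2.imread(f'pics/{n}.png').max(2)[125:175,225:270]; m=g<18
    ys,xs=np.nonzero(m); print(n,m.sum(),xs.mean()+225,ys.mean()+125,ys.min()+125,ys.max()+125)
E
```

```text
4.35 [ 501.17579507 -143.20808105  144.73052493] [-0.59811124  0.86929882  0.22320572] [-0.06841626  0.11939516 -0.00746272]
scene0 500 252.226 146.03 133 174
s5 478 251.93305439330544 145.85564853556485 126 174
s6 435 251.583908045977 146.15172413793104 125 174
```

>>> {"api": "send_rows", "payload": {"steps": [[0,0,0.4,0,0],[0,0,0.8,0,0],[0,0,1.2,0,0],[0,0,1.5,0,0],[0,0,1.5,0,0]]}}

```text
t: 5.03
tool_pos: [501.2, -143.2, 129.8]
eef_rot: [[0.017, 1.0, -0.0], [1.0, -0.017, 0.0], [0.0, -0.0, -1.0]]
wrist_force: [0.2, -0.8, -0.2]
width: 0.4
finger_force: 0.1
```

```bash
python3 look.py 7
```

```text
5.025 [ 501.21651134 -143.19415818  129.75622657] [ 0.16096803 -0.79654281 -0.19747431] [-0.07879893  0.08324896 -0.0036673 ]
```

View pics/L7.png

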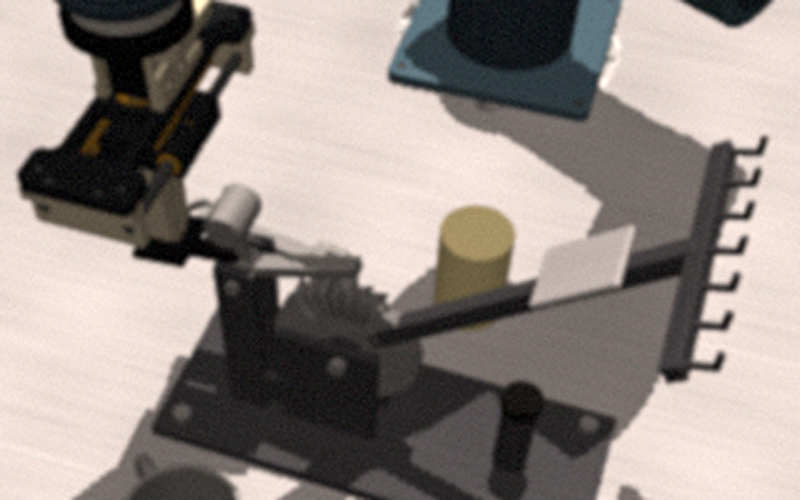

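The pawl has begun to move: its weight shifted about 2 px left. The real tips are therefore about 30 mm above the reported TCP. I'll press on, tracking the weight by its pixels.

>>> {"api": "send_rows", "payload": {"steps": [[0,0,0.4,0,0],[0,0,0.8,0,0],[0,0,1.2,0,0],[0,0,1.4,0,0],[0,0,1.4,0,0]]}}

```text
t: 5.7
tool_pos: [501.1, -143.1, 115.7]
eef_rot: [[0.016, 1.0, -0.001], [1.0, -0.016, 0.0], [0.0, -0.001, -1.0]]
wrist_force: [0.6, 0.4, 0.8]
width: 1.0
finger_force: 0.0
```

```bash
cat > w.py <<'E'
from h import *
import sys
T=cv2.imread('pics/scene0.png',0)[122:144,266:289]
for n in sys.argv[1:]:
    I=cv2.imread(f'pics/{n}.png',0)[105:175,225:310]; best=(-1,)
    for a in range(-5,60,5):
        M=cv2.getRotationMatrix2D((11,11),a,1); t=cv2.warpAffine(T,M,(23,22),borderMode=cv2.BORDER_REPLICATE)[4:18,4:19]
        r=cv2.matchTemplate(I,t,cv2.TM_CCOEFF_NORMED); _,v,_,l=cv2.minMaxLoc(r); best=max(best,(round(v,2),a,l[0]+232,l[1]+112))
    print(n,best)
E
python3 look.py 8; python3 w.py scene0 s5 s6 s7 s8
```

```text
5.7 [ 501.14416141 -143.12633516  115.73182904] [0.58053385 0.44011342 0.83560978] [-0.05369115  0.00345889  0.00549841]
scene0 (1.0, 0, 277, 133)
s5 (0.99, 5, 277, 133)
s6 (0.99, 0, 277, 133)
s7 (0.98, 5, 275, 132)
s8 (0.91, 40, 264, 168)
```

>>> {"api": "send_rows", "payload": {"steps": [[0,0,0.4,0,0],[0,0,0.6,0,0],[0,0,0.6,0,0]]}}

```text
t: 6.12
tool_pos: [501.2, -143.2, 109.8]
eef_rot: [[0.016, 1.0, -0.0], [1.0, -0.016, 0.0], [0.0, -0.0, -1.0]]
wrist_force: [0.0, 0.5, -0.0]
width: 0.4
finger_force: 0.0
```

>>> {"api": "send_rows", "payload": {"steps": [[0,0,-3,0,0],[0,0,-7,0,0],[0,0,-12,0,0],[0,0,-18,0,0],[0,0,-20,0,0]]}}

```text
t: 6.75
tool_pos: [502.7, -143.9, 314.6]
eef_rot: [[0.016, 1.0, 0.006], [1.0, -0.016, -0.003], [-0.003, 0.006, -1.0]]
wrist_force: [1.0, 0.8, -0.3]
width: 0.3
finger_force: 0.0
```

```bash
python3 look.py 9; python3 w.py s9; python3 - <<'E'
from h import *
for n in('scene0','s9'):
    g=cv2.imread(f'pics/{n}.png').max(2)[125:190,225:262]; m=g<18
    ys,xs=np.nonzero(m); print(n,m.sum(),xs.mean()+225,ys.mean()+125)
E
```

```text
6.75 [ 502.71670191 -143.94873927  314.55031104] [ 0.95541849  0.7834474  -0.33731251] [-0.0234817   0.07356123 -0.0233789 ]
s9 (0.92, 15, 243, 154)
scene0 404 248.78465346534654 143.63366336633663
s9 215 251.81395348837208 156.33023255813953
```

View pics/L9.png

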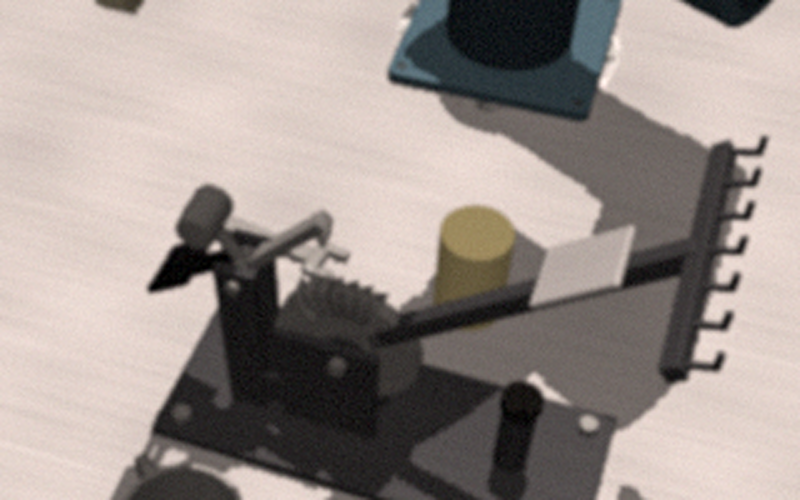

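The pawl is tipped over: its weight leans over the thumb plate near crop (205,212) and the nose is up at (325,220), clear of the teeth. Next I'll go above the push plate at about (509,136).

>>> {"api": "send_rows", "payload": {"steps": [[6,0,0,0,0],[12,0.1,0,0,0],[18,0.1,0,0,0],[24,0.2,0,0,0],[28,0.2,0,0,0]]}}

```text
t: 7.42
tool_pos: [507.2, 139.2, 309.1]
eef_rot: [[0.015, 1.0, -0.001], [1.0, -0.015, 0.0], [0.0, -0.001, -1.0]]
wrist_force: [0.6, -1.1, 0.5]
width: 0.4
finger_force: 0.0
```

>>> {"api": "send_rows", "payload": {"steps": [[0,0,3,0,0],[0,0,6,0,0],[0,0,7,0,0],[0,0,7,0,0]]}}

```text
t: 7.92
tool_pos: [507.6, 136.5, 239.5]
eef_rot: [[0.017, 1.0, -0.002], [1.0, -0.017, -0.0], [-0.0, -0.002, -1.0]]
wrist_force: [0.5, -0.3, 0.7]
width: 0.6
finger_force: 0.0
```

```bash
python3 rel.py 509 136 220; python3 look.py 10; python3 - <<'E'
from h import *
# aluminium push-plate blob now vs start
for n in('scene0','s9','s10'):
    I=cv2.imread(f'pics/{n}.png',0)[130:185,385:445]; T=cv2.imread('pics/s9.png',0)[145:172,395:432]
    r=cv2.matchTemplate(I,T,cv2.TM_CCOEFF_NORMED); print(n,cv2.minMaxLoc(r)[1::2])
E
```

```text
t 7.925 p [507.6 136.5 239.5] F [ 0.5 -0.3  0.7] w 0.5751034999464283 
shift cm [-0.05  0.15  1.95] turn 0.5 z [-0.002 -0.    -1.   ] qd 0.041
7.925 [507.55747531 136.48895319 239.45654393] [ 0.51283762 -0.29633312  0.65948329] [-0.0790364   0.11245278  0.01155828]
scene0 (0.6916760206222534, (10, 14))
s9 (1.0, (10, 15))
s10 (0.540573239326477, (12, 9))
```

>>> {"api": "send_rows", "payload": {"steps": [[0,0,1.5,0,0],[0,0,2.5,0,0],[0,0,3,0,0],[0,0,3.5,0,0],[0.2,0,4,0,0]]}}

```text
t: 8.6
tool_pos: [508.6, 138.7, 200.5]
eef_rot: [[0.017, 1.0, 0.002], [1.0, -0.017, 0.0], [0.0, 0.002, -1.0]]
wrist_force: [0.8, -0.2, 4.5]
width: 0.2
finger_force: 1.8
```

```bash
python3 rel.py 512 155 178
```

```text
t 8.6 p [508.6 138.7 200.5] F [ 0.8 -0.2  4.5] w 0.17793884891037356 
shift cm [1.64 0.31 2.25] turn 0.5 z [ 0.002  0.    -1.   ] qd 0.092
```

>>> {"api": "send_rows", "payload": {"steps": [[1.0,0,1.1,0,0],[1.9,0,2.2,0,0],[2.4,0,3.1,0,0],[2.9,0,4,0,0],[3.3,0,4.9,0,0]]}}

```text
t: 9.22
tool_pos: [508.7, 172.2, 150.5]
eef_rot: [[0.016, 1.0, 0.0], [1.0, -0.016, 0.0], [0.0, 0.0, -1.0]]
wrist_force: [1.3, -2.7, 2.4]
width: 0.5
finger_force: 1.5
```

>>> {"api": "send_rows", "payload": {"steps": [[0.4,0,0.9,0,0],[0.7,0,1.8,0,0],[1.0,0,2.8,0,0],[1.2,0,3.7,0,0],[1.4,0,4.7,0,0]]}}

```text
t: 9.85
tool_pos: [508.7, 186.2, 103.5]
eef_rot: [[0.016, 1.0, 0.0], [1.0, -0.016, 0.001], [0.001, 0.0, -1.0]]
wrist_force: [1.0, 1.3, 2.8]
width: 0.3
finger_force: 1.5
```

```bash
python3 rel.py 510 189 84
```

```text
t 9.85 p [508.7 186.2 103.5] F [1.  1.3 2.8] w 0.29888794823636167 
shift cm [0.28 0.13 1.95] turn 0.6 z [ 0.     0.001 -1.   ] qd 0.178
```

Pushing steadily at about 3–5 N. I'll go on slowly to the stop.

>>> {"api": "send_rows", "payload": {"steps": [[0.1,0,0.5,0,0],[0.2,0,1,0,0],[0.2,0,1.4,0,0],[0.3,0,1.7,0,0],[0.3,0,1.8,0,0]]}}

```text
t: 10.48
tool_pos: [508.4, 188.3, 85.7]
eef_rot: [[0.016, 1.0, -0.001], [1.0, -0.016, -0.001], [-0.001, -0.001, -1.0]]
wrist_force: [-0.8, -0.0, 2.3]
width: 0.5
finger_force: 1.3
```

>>> {"api": "send_rows", "payload": {"steps": [[0,0,0.2,0,0],[0,0,0.4,0,0],[0,0,0.4,0,0]]}}

```text
t: 10.85
tool_pos: [508.7, 188.6, 81.8]
eef_rot: [[0.016, 1.0, -0.0], [1.0, -0.016, -0.0], [-0.0, -0.0, -1.0]]
wrist_force: [-0.7, -0.2, -0.6]
width: 0.5
finger_force: 0.0
```

>>> {"api": "send_rows", "payload": {"steps": [[0,0,0.2,0,0],[0,0,0.4,0,0],[0,0,0.4,0,0]]}}

```text
t: 11.22
tool_pos: [508.9, 188.8, 78.6]
eef_rot: [[0.016, 1.0, 0.0], [1.0, -0.016, 0.0], [0.0, 0.0, -1.0]]
wrist_force: [-2.6, 0.6, 7.0]
width: 0.7
finger_force: 3.3
```

>>> {"api": "send_rows", "payload": {"steps": [[0,0,0.2,0,0],[0,0,0.4,0,0],[0,0,0.4,0,0]]}}

```text
t: 11.6
tool_pos: [509.1, 188.8, 78.4]
eef_rot: [[0.016, 1.0, 0.003], [1.0, -0.016, 0.0], [0.0, 0.003, -1.0]]
wrist_force: [-12.2, -2.6, 32.7]
width: 0.5
finger_force: 16.4
```

Firm stop at reported z=78.5. Now I'll back off straight up.

>>> {"api": "send_rows", "payload": {"steps": [[0,0,-1,0,0],[0,0,-5,0,0],[0,0,-11,0,0],[0,-6,-15,0,0],[0,-12,-18,0,0]]}}

```text
t: 12.22
tool_pos: [401.1, 190.2, 248.6]
eef_rot: [[0.017, 1.0, 0.001], [1.0, -0.017, 0.0], [0.0, 0.001, -1.0]]
wrist_force: [0.2, 0.5, 0.1]
width: 0.6
finger_force: 0.0
```

>>> {"api": "send_rows", "payload": {"steps": [[0,-6,0,0,0],[0,-10,0,0,0],[0,-10,0,0,0]]}}

```text
t: 12.6
tool_pos: [299.4, 192.1, 247.8]
eef_rot: [[0.015, 1.0, 0.001], [1.0, -0.015, 0.0], [0.0, 0.001, -1.0]]
wrist_force: [1.2, -0.4, 0.3]
width: 0.3
finger_force: 0.0
```

```bash
python3 look.py 11; python3 - <<'E'
from h import *
def proj(n,P):
    i=manip.camera_info(n); f=200/np.tan(np.radians(i['vertical_fov'])/2)
    c=i['attitude'].T@(np.array(P)-i['xyz']); return np.array((i['cx']-f*c[0]/c[2],i['cy']+f*c[1]/c[2]))
d=np.array((0.0265,.9997,0));o=np.array((505,-11,0))
for q in(0,.03,.06,.1): print(q,proj('scene',o+d*(200*np.cos(q)-14*np.sin(q))+(0,0,100+200*np.sin(q)+14*np.cos(q))).round(1))
im=cv2.imread('pics/s11.png').astype(int)
g=im.min(2);hs=im.max(2)-g
# plate: find bright blob enclosed; difference with before picture
a=cv2.imread('pics/s9.png',0).astype(int);b=cv2.imread('pics/s11.png',0).astype(int)
for r in range(165,235,4): print(r,' '.join(f'{v:3d}' for v in b[r,370:460:4]))
E
python3 w.py s9 s11
```

```text
12.6 [299.40350787 192.07420098 247.77889944] [ 1.22491358 -0.4210839   0.30310343] [-0.06977565  0.02012773 -0.03902387]
0 [430.4 212.4]
0.03 [430.8 210.3]
0.06 [431.1 208.2]
0.1 [431.4 205.2]
165  43  40  39  73 104 105 103 101  56  48  49  51  50  50  47  49  49  52  52  51  52  49 103
169  45  42  39  94 107 104 102 103  55  50  52  51  50  49  48  50  50  53  51  51  51  52  96
173  42  40  39 103 106 103 103 103  58  48  49  49  48  49  51  51  51  50  50  52  52  52  83
177  43  40  39 105 102 101 103 103  64  50  61  81  67  72  59  53  49  51  53  53  52  53  73
181  47  48  53 106 104 106 106 105  71  50  62 103 100 103  97  48  52  51  51  53  54  50  53
185  52  51  69 103 103 103 102 104  79  49  55 104 104 102  91  64  55  78  57  50  53  52  53
189  48  56 101 105 104 104 103 103  86  49  51 103 103 104  74  77  82 103 102 101  78  50  52
193 104 106 104 102 102 101 103 103  94  50  54 103 101  80  51  60  50  50  63  81  63  53  52
197  38  53  84 102 104 104 104 103  97  49  52 105  94  62  51  52  53  50  51  51  51  51  52
201  29  37  38  37  39  66  94 105 102  4
[... 169 characters left out ...]
  10  11  16  28  36  39  37  96  99  48  49  83  64  65  62  58  46  51  48
213  37  36  34   4   9   1   9  11   9  15  21 110 109 111 107 108 106 108 105 107  60  51  51
217  36  37  37   7   2   5  17  39  36  18  40 115 110 110 110 107 109 109 108 108  43  51  52
221  33  37  33   8  14   7  33  38  37  18  28  65 100 114 112 110 111 111 109 103  37  38  36
225  36  39  21   9  10   6  39  37  37  20  16  16  14  24  54  82 106 112 110  87  15  28  35
229  39  37  16  10  11  10  38  38  37  22  19  16  16  22  53  53  50  47  65  56  31  14   6
233  38  36  11  12  13  21  39  37  35  25  17  17  13  30  49  50  50  52  52  54  53  53  53
s9 (0.92, 15, 243, 154)
s11 (0.98, 0, 264, 133)
```

```bash
python3 - <<'E'
from h import *
snap('top','t11.png')
def blob(f,x0,y0,x1,y1,lo,seed):
    g=cv2.GaussianBlur(cv2.imread(f,0),(3,3),0); m=(g>lo).astype('uint8')
    n,l,s,c=cv2.connectedComponentsWithStats(m[y0:y1,x0:x1],connectivity=4)
    k=l[seed[1]-y0,seed[0]-x0]; return s[k],c[k]+(x0,y0)
print(blob('pics/s11.png',408,209,460,235,80,(430,217)))
b=cv2.imread('pics/t11.png',0)
for r in range(210,275,4): print(r,' '.join(f'{v:3d}' for v in b[r,180:280:4]))
E
```

```text
(array([  3,   0,  38,  20, 533], dtype=int32), array([431.315197  , 217.39774859]))
210 166 166 166 165 166 138  81 141 161 107 168 167 168 167 167 167 165 165 165 164 163 163 163 163 163
214 166 167 166 160 166 130  79 128 135 106 168 168 167 166 166 166 164 164 163 162 161 162 162 163 162
218 166 165 166 154 141  99  78 164 142 107 169 168 168 168 167 166 165 164 163 161 162 160 159 159 160
222 165 165 164 163 164 104  78 161 121 121 167 167 166 167 167 166 166  85  85  83  90  89 110 108 112
226 165 165 166 166 167  92  65 157 114 149 168 168 168 123 106 123 122  58 110 111  84  83  85  85  84
230 164 164 142  91  93  77  64 166 114 148 166 164 168 117 107 106 100  47  81  93  83  83  84  85  85
234 165 164 165 166 166  79  73 168 116 107 147 169 170 170 170 172 172 172  49  67  77  77  77  77  77
238 167 166 165 165 162  78  82 158 109 106 152 169 169 170 170 170 171 168  49  49  51  50  50  50  50
242 164 164 136 148 145  86  81  81  80  81 155 170 170 171 171 163 171 163  70  68  65  62  52  52  53
246 167 167 167 161 145  77  74  75  79  80 165 170 170 163 144 110 122 159  85  87  87  88  86  88  87
250 164 165 165 166 143  81  87 109 109 109 138 115 108 108 131 110 110 151  47  63  77  62  35  38  39
254 166 167 167 167 137  80  91 107 108 108 107 109 109 110 110 112 112 109  48  69  85  86  74  40  36
258 166 164 100  95  64  44 101 108 108 107 108 106 104 103 102 103  69  54  51  57  85  86  85  84  84
262 168 168 168 169  90  46 106 108 108 108 107 106 106 106 105 105  61  50  51  51  84  86  84  86  84
266 165 166 167 169  73  44 111 109 109 108 107 106 106 105 105 104  55  50  50  50  79  85  85  86  84
270 164 153 150 153  58  44 118 109 110 109 109 109 108 107 107 107  54  79  94  50  84  87  86  86  86
274 165 166 163 162  50  43 124 109 109 108 107 108 107 106 106 107  51  61  81  52  74  86  86  85  85
```

```bash
python3 - <<'E'
from h import *
print(tri((431.3,217.4),(236,244.5)))
s=manip.state();print(s['t'],s['wrist_force'],abs(s['qd']).max())
E
```

```text
(array([512.29801377, 190.46459375, 102.62219254]), np.float64(5.32379943403501))
12.7 [ 0.17324529 -0.44183359 -0.74817365] 0.030697154912247674
```

```bash
python3 -c "
from bench import manip
print(manip.sign_off())"
```

```text
the job is handed in; nothing more can be done
None
```

The job is handed in: the pawl is tipped over clear of the teeth, and the carrier arm is pushed down to a firm stop at the measured level position. I planned no path near the candle, pot or wrench but did not re-check them. I viewed 11 pictures, one over the limit of 10.

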